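Hold the model bascule bridge at its marker

ROBOT

A 6-joint arm with a two-finger parallel gripper is mounted at the origin on the work surface. World frame = base frame: x ahead of the robot, y to its left, z up, the work surface at z = 0. Lengths are in m, angles in rad, forces in N, time in s.
With the tool pointing down it reaches from about 0.375 to 0.9 m from the base axis. Payload 3.1 kg.
Tool frame: the origin (TCP) lies between the finger pads; the fingertips stand 8 mm ahead of it and the grasp point (between the pads) lies 11 mm behind it; z points along the fingers, y is the line along which they close (so a half turn about z gives the same grasp; the last joint's range is limited). The gripper opens to 87 mm and grips with 3 to 60 N. Pads are 19 mm wide; open, the fingers measure 117 mm over their backs; the gripper's body (75 mm by 190 mm) begins 51 mm behind the grasp point.
Start: joints at [1.056, 0.527, 1.433, -0, 1.181, -0.178], TCP at [0.207, 0.59, 0.231] pointing down, gripper open.
Joint ranges: [-3.08, 3.08], [-0.75, 2.2], [0.22, 2.44], [-1.43, 4.57], [0, 2.65], [-2.85, 2.85]. Speed limits (rad/s): [2.79, 2.79, 3.14, 3.14, 3.14, 3.14].

INTERFACE

Orientations are given as a unit quaternion [x, y, z, w].
In Python, from rig import robot gives the robot as it stands.
- The arm moves only by the tool move_arm, never from a script. Its argument "motion" is text: rows parted by semicolons, each of 5 numbers parted by spaces: the opening, from -1 (shut) to 1 (fully open), then the shift along the tool's x, y, z normalised to -1 to 1, where 1 is 0.2 m, then the turn about the tool's z normalised to -1 to 1, where 1 is pi rad. A call has 1 to 12 rows; each row is the pose to reach, as a shift and turn from the pose commanded when the call began, along the tool's axes at that moment, turning the shorter way round; what a row does not reach only later rows make up. A row lasts 1/12 s, in which the tool goes at most 41.7 mm and 7.16 degrees, less where a joint would pass 70% of its speed; a pose out of reach is approached as far as the arm can. A call with a number of a shift or a turn outside -1 to 1 is refused whole. A call with a gripper value outside its range is refused whole. The fingers move at their own pace and stop on an object; "newtons" is the grip in N (left out, the last holds). Time passes only in rows, so rows that repeat a pose let the fingers close. It gives the time, the measured TCP pose, the force, the opening and the grip force at its end, in the units of the state.
- robot.get_obs(): the state, without advancing time (a new reading comes with each control period).
- robot.camera(name): name is "side" or "top" or "wrist"; returns (picture, depth): 420x560x3 uint8, red, green, blue; 420x560 float32, m along the optical axis (not along the pixel's ray), 0 where there is no reading.
- robot.camera_model(name): a dict with "mtx" (3x3 intrinsics, pixels), "D" ([k1, k2, p1, p2, k3] as OpenCV has them; the pictures are not rectified), "position" and "attitude" of the camera in the world. Camera axes: x right, y down, z forward; pixel columns grow to the right and rows downward; lengths in m; the calibration is good to about 2 mm. A picture is of the moment at which its call begins: read the wrist's pose just before it. camera_model takes no time and is no camera call; for the wrist camera it gives the pose at the moment of the call.
- robot.hand_in(): hands the job in; it is judged then, once.
The state is a dict: "time": time; "q": joint angles; "joint_velocities": joint speeds; "joint_torque": joint torques, N m; "position": TCP position; "tool_rot": TCP orientation; "ft_force": force on the tool from outside, world axes, zero at the start; "moment": the same for the moment, N m; "grip_width": finger opening in m; "grip_force": force on a finger pad.
Only numpy, scipy, OpenCV 4.12 (cv2) and the standard library are available. Lean on these libraries where they do the work, as an engineer would, in place of code of your own. Each camera call takes 0.05 s, during which the arm holds its last target. There are 200 camera calls.

TASK

On the model railway, work the hand slide to raise the lifting bridge until its black pointer stands within the width of the brass marker tab on the gauge, and keep it there for a good five seconds although the top-heavy leaf tends to swing away; do not let it swing against its fully open stop. Then lower the leaf gently, without letting it drop, until it is shut on the far abutment, put the slide back at its home line and let go. Move the leaf only by the slide, do not touch the leaf or the marker, and leave the things round about where they are.

Things in the scene. Friction and masses are not known exactly. Their poses are not given: they have to be found in the camera images.
- bridge: Fixed model bascule bridge, 660 mm long. Origin on the table under the middle of its hinge shaft, which lies 130 mm above along bridge x. x points away from the robot, y along the track from the shaft to the leaf's free end and the far abutment, z up. A 150 mm high grey drive casing stands at x -108 to -59, y -30 to 30 mm; the gauge tops out at 320 mm. Place and yaw vary; it does not move.
- trunnion (a joint): Lift angle of the leaf, rad: 0 = shut on the far abutment's stop, grows as the free end rises, 0.95 = fully open stop. Leaf, counterweight, trim weight, shaft and pointer turn as one rocker: inertia about the shaft 0.019 kg m2, friction 0.0003 N m, damping 0.002 N m s/rad. Torques on it: trim weight (trim_weight) and drive spring (slide).
- trim_weight: Steel cylinder (22 mm dia., 24 mm long) on a portal 105 mm from the shaft; origin at its centre; part of the rocker, else balanced. It makes it top-heavy: opening torque G sin(lift - 0.45), G = 0.072 N m nominal, hidden +-20 %. Upright at 0.45 rad; this beats the spring, so with the slide still the leaf falls away from balance either way, time constant 0.6 to 1.1 s. Do not touch.
- slide (a joint): Hand slide position along bridge y, m: 0 = home line (start), + towards the leaf's free end, stops -0.05 and 0.09. Stays where left: friction 2.5 N, damping 4 N s/m, moving mass 0.24 kg. It winds a soft spring on the shaft: opening torque on the leaf = 0.04 N m/rad x (15 rad/m x slide - lift). The shut leaf starts to lift at 0.041 to 0.063; balance at lift 0.45 needs 0.03, less at higher lift.
- slide_grip (a point): Grip point in the slide's upright black handle block, 70 mm above the table, 9 mm below its top. Block 24 mm wide along bridge y (grip across this, from above), 32 mm along x, from 27 to 79 mm above the table, on a carriage 50 x 40 mm and 10 mm thick. It runs straight along bridge y at bridge x = -0.18 (robot's side of the bridge); y equals the slide value.
- leaf: The grey truss leaf and what it carries (counterweight on the tail, portal with trim weight): 70 mm wide, reaching 315 mm from the shaft, about 0.95 kg. Origin on the shaft's axis, mid-width; turns about its x axis by the lift angle; y along the leaf, z square to its deck. Not to be touched.
- pointer_tip (a point): Tip of the black pointer needle, which is fixed to the shaft on the bridge's side away from the robot (bridge x = +0.074), 165 mm from the shaft's axis. Upright at lift 0.45 rad; below that it leans towards the leaf (+y), and it swings towards -y as the leaf opens.
- mark (a point): Middle of the brass marker tab, taken on the pointer tip's circle (165 mm from the shaft's axis, bridge x = +0.074): the tip lies here when the reading is exact. The tab is a block 36 mm wide along the arc, 22 mm thick, 16 mm high, clamped just outside the white gauge arc, 170 to 186 mm from the shaft.
- marker (a joint): Lift angle, rad, at which the pointer points at the middle of the marker tab: fixed during a run, between 0.3 and 0.6. The tab's half width is 0.109 rad of lift.
- car: Bystander: red model car, 70 mm long (its y axis), 30 mm wide, 28 mm high, origin under its middle. Leave alone.
- glue_bottle: Bystander: white glue bottle, 52 mm diameter, 130 mm high, origin under its middle. Leave alone.
- van: Bystander: blue model van, 90 mm long (its y axis), 40 mm wide, 44 mm high, origin under its middle. Leave alone.
- paint_jar: Bystander: small paint jar, 44 mm diameter, 45 mm high, origin under its middle. Leave alone.

How it is judged:
By the outcome, as a careful person would: the job done as asked, in the order asked, and still so for the second after the job is handed in, with the robot touching nothing.
It also fails if it takes over 67 s, if anything falls off the work surface, if the arm or the gripper's body presses on something with over 40 N, if the wrist force passes 120 N, or if a joint passes its speed limit or range.

## Working session

There is one attempt and no reset: what is moved stays moved. The work goes in short steps, Python scripts to look and compute and a tool call to move; the robot and the scene stay as the last step left them, time stands still between calls to the robot, and variables do not carry over. Pictures are saved under pics/ and viewed, at most 10 in all, crops included, and the job is handed in when it is done.

Besides the shell and the picture viewer there is one more tool, called after "Call:" in YAML: its name, and indented under it one key for each argument. move_arm: Moves the arm, as the interface text tells. Its arguments: {"type":"object","properties":{"motion":{"type":"string"},"newtons":{"type":"number"}},"required":["motion"]}

```bash
mkdir -p pics; cat > h.py <<'E'
import numpy as np, cv2
from scipy.spatial.transform import Rotation as R
from rig import robot
def shot(n,name):
    m=robot.camera_model(n); im,d=robot.camera(n); np.savez('pics/'+name+'.npz',im=im,d=d,**{k:np.array(v) for k,v in m.items()})
    cv2.imwrite('pics/'+name+'.png',im[:,:,::-1]); return im,d,m
def att(m):
    a=np.array(m['attitude']); return R.from_quat(a).as_matrix() if a.size==4 else a.reshape(3,3)
def world(m,d,u,v):
    z=d[int(v),int(u)]; p=cv2.undistortPoints(np.array([[[u,v]]],float),np.array(m['mtx']),np.array(m['D']))[0,0]
    return att(m)@np.array([p[0]*z,p[1]*z,z])+np.array(m['position'])
def cloud(m,d):
    v,u=np.mgrid[0:420,0:560]; p=cv2.undistortPoints(np.stack([u,v],-1).reshape(-1,1,2).astype(float),np.array(m['mtx']),np.array(m['D'])).reshape(420,560,2)
    return np.concatenate([p*d[...,None],d[...,None]],-1)@att(m).T+np.array(m['position'])
E
python3 - <<'E'
from h import *
for n in('side','top'):
    im,d,m=shot(n,n+'0'); print(n,m)
print(robot.get_obs())
a=cv2.imread('pics/side0.png');b=cv2.imread('pics/top0.png')
E
```

```text
side {'mtx': array([[458.45603432,   0.        , 283.46558428],
       [  0.        , 458.45603432, 205.59873792],
       [  0.        ,   0.        ,   1.        ]]), 'D': array([-0.08758795,  0.        ,  0.        ,  0.        ,  0.        ]), 'position': array([0.85801806, 0.84028835, 0.85614445]), 'attitude': array([ 0.14264325,  0.88745639, -0.43313041, -0.06687378])}
top {'mtx': array([[387.02385871,   0.        , 275.04785687],
       [  0.        , 387.02385871, 211.04427331],
       [  0.        ,   0.        ,   1.        ]]), 'D': array([0.03130754, 0.        , 0.        , 0.        , 0.        ]), 'position': array([ 4.33776519e-01, -1.80731527e-04,  1.08853688e+00]), 'attitude': array([ 0.7151323 , -0.69460501,  0.05910333, -0.0511514 ])}
{'time': 0.1, 'q': array([ 1.05551626e+00,  5.28403290e-01,  1.43376742e+00, -1.72714579e-05,
        1.18141577e+00, -1.78557799e-01]), 'joint_velocities': array([ 0.00037232, -0.00116637, -0.00400619,  0.00071533, -0.00030249,
        0.0012146 ]), 'joint_torque': array([-4.06849231e-04, -4.40987027e+01, -1.77150929e+01,  6.34813774e-02,
        5.32367360e-02, -4.11276721e-05]), 'position': array([0.20618378, 0.58932563, 0.22965314]), 'tool_rot': array([ 1.67563557e-01,  9.85860771e-01, -9.40236418e-04, -3.31441891e-04]), 'ft_force': array([ 0.26810499, -0.73108576,  0.1527288 ]), 'moment': array([-0.04595702, -0.01545168, -0.00476763]), 'grip_force': 0.0, 'grip_width': 0.08710458322607002}
```

View pics/side0.png

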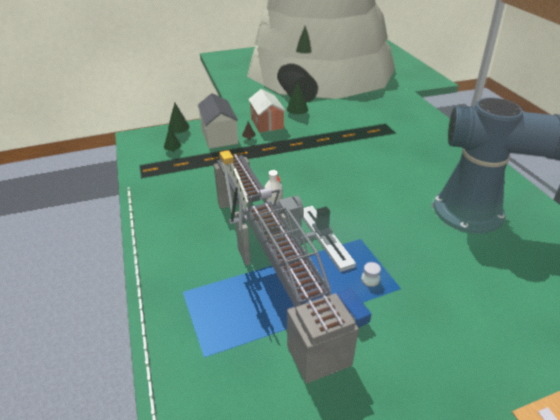

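View pics/top0.png

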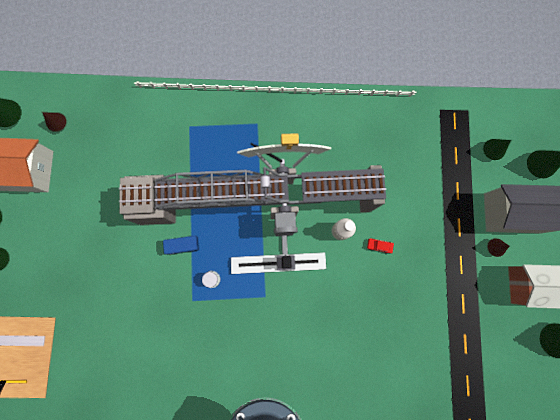

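Top view: the black handle is at about (286,262) on the white rail, which spans columns 232–325. The brass tab is at (290,139) and the leaf's end at about (150,192). Next I'll measure these.

```bash
python3 - <<'E'
from h import *
f=np.load('pics/top0.npz'); im,d=f['im'],f['d']; P=cloud(f,d)
V=np.zeros((420,560),bool);V[250:275,225:332]=1
wh=V&(im.min(2)>170); p=P[wh]; print('rail z',np.median(p[:,2]),len(p))
c,s,(vx)=p[:,:2].mean(0),*np.linalg.svd(p[:,:2]-p[:,:2].mean(0),full_matrices=False)[1:]
print('rail centre',c,'dir',vx[0], 'yaw',np.arctan2(vx[0][1],vx[0][0]))
H=np.zeros((420,560),bool);H[248:275,270:302]=1
h=H&(abs(P[...,2]-0.079)<.008)
q=P[h]; print('handle',q.mean(0),q.min(0),q.max(0),len(q))
e=vx[0]*np.sign(vx[0][1]); n=np.array([e[1],-e[0]]); 
rc=cv2.minAreaRect(p[:,:2].astype(np.float32)); print('rect',rc)
hy=(q[:,:2]-q[:,:2].mean(0))@e; print('handle extent y',np.ptp(hy),'x',np.ptp((q[:,:2])@n))
O=q[:,:2].mean(0)+.18*n; print('O',O,'e',e,'n',n)
hsv=cv2.cvtColor(im,cv2.COLOR_RGB2HSV)
T=np.zeros((420,560),bool);T[125:150,275:305]=1
t=T&(hsv[...,1]>150)&(hsv[...,0]<35)&(hsv[...,0]>15)&(P[...,2]>.2)
a=P[t];b=np.c_[(a[:,:2]-O)@n,(a[:,:2]-O)@e,a[:,2]]; print('tab bridge',b.mean(0),np.median(b,0),b.min(0),b.max(0),len(b))
for nm,u,v in (('bottle',344,228),('jar',211,279),('van',181,245),('car',380,246),('casing',286,222)):
    w=world(f,d,u,v); print(nm,w,(w[:2]-O)@n,(w[:2]-O)@e)
for nm,box in (('tabcrop',(110,175,230,345)),):
    cv2.imwrite('pics/tab.png',cv2.resize(im[box[0]:box[1],box[2]:box[3],::-1],None,fx=6,fy=6,interpolation=2))
# side cam: tab and pointer
g=np.load('pics/side0.npz'); cv2.imwrite('pics/sc.png',cv2.resize(g['im'][140:270,200:350,::-1],None,fx=4.5,fy=4.5,interpolation=2))
PS=cloud(g,g['d']); hs=cv2.cvtColor(g['im'],cv2.COLOR_RGB2HSV); t=np.zeros((420,560),bool);t[145:170,212:240]=1
t&=(hs[...,1]>150)&(hs[...,0]<35)&(hs[...,0]>12)&(PS[...,2]>.2)
a=PS[t];b=np.c_[(a[:,:2]-O)@n,(a[:,:2]-O)@e,a[:,2]];print('tab side',np.median(b,0),b.min(0),b.max(0),len(b))
E
```

```text
rail z 0.016266494522962915 995
rail centre [ 0.45876873 -0.01937139] dir [-0.08012028  0.9967852 ] yaw 1.6510025694195074
handle [ 0.4587355  -0.04409037  0.08512163] [ 0.4447203  -0.05425864  0.07257051] [ 0.47554216 -0.03072785  0.08699176] 36
rect ((0.4592664837837219, -0.022023245692253113), (0.04734928905963898, 0.26090186834335327), 4.555399417877197)
handle extent y 0.023468958903830196 x 0.03112467374699629
O [ 0.63815684 -0.02966872] e [-0.08012028  0.9967852 ] n [0.9967852  0.08012028]
tab bridge [ 0.06844862 -0.00910715  0.31352328] [ 0.06771526 -0.00836308  0.31583002] [ 0.05971126 -0.02634444  0.28328852] [0.08146366 0.00827545 0.31986973] 176
bottle [ 0.55014925 -0.18671483  0.10481874] -0.10030724062633216 -0.14949004404613947
jar [0.41106844 0.15487541 0.04354754] -0.21157263168793672 0.2021452507477238
van [0.4986692  0.24010763 0.04269874] -0.11742465987359264 0.2800848637017641
car [ 0.51250918 -0.29928979  0.02982212] -0.14684583798261538 -0.2586873676694431
casing [ 0.55654004 -0.03657287  0.14055548] -0.08190758346975345 -0.00034279415435396163
tab side [ 0.07238161 -0.00514958  0.31811983] [ 0.06082754 -0.02719181  0.31301494] [0.08250637 0.00948991 0.32027244] 85
```

View pics/sc.png

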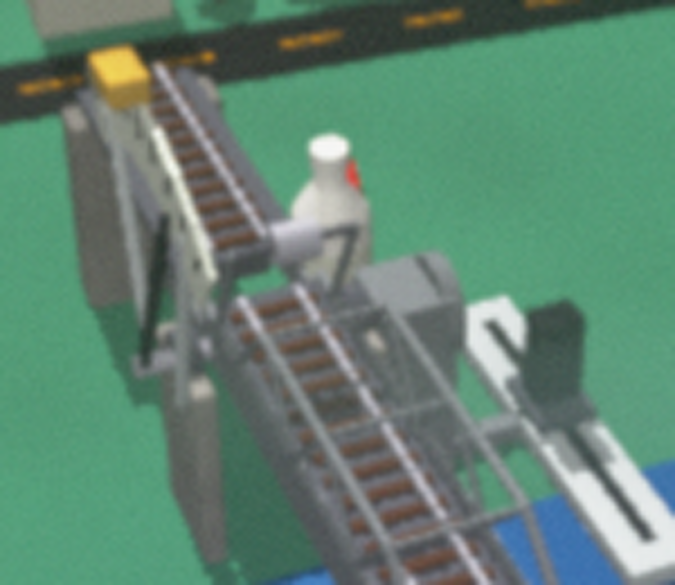

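View pics/tab.png

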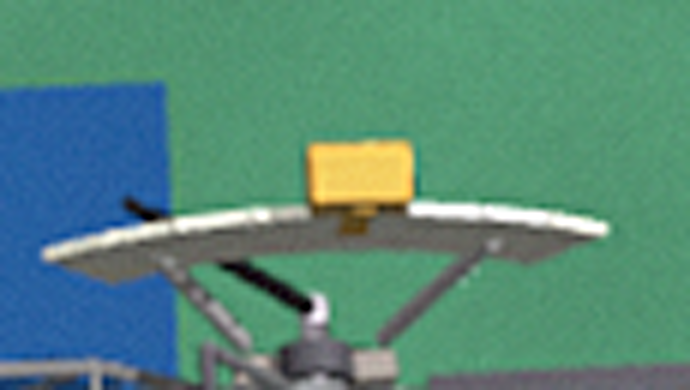

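The tab is at bridge y ≈ -9 mm, so marker ≈ 0.50 rad. Bridge yaw is +0.080, and the handle is at (0.459, -0.044). Next I move over the handle.

Call:
move_arm:
  motion: "1 -0.745 -0.86 0 0;1 -0.745 -0.86 0 0;1 -0.745 -0.86 0 0;1 -0.745 -0.86 0 0;1 -0.745 -0.86 0 0;1 -0.745 -0.86 0 0"
  newtons: 30

```text
time: 0.6
position: [0.2902, 0.3741, 0.2301]
tool_rot: [0.168, 0.986, -0.002, -0.001]
ft_force: [-0.6, 0.4, 0.2]
grip_width: 0.0866
grip_force: 0.0
```

Call:
move_arm:
  motion: "1 -0.745 -0.86 0 -0.133;1 -0.745 -0.86 0 -0.133;1 -0.745 -0.86 0 -0.133;1 -0.745 -0.86 0 -0.133;1 -0.745 -0.86 0 -0.133;1 -0.745 -0.86 0 -0.133;1 -0.745 -0.86 0 -0.133"

```text
time: 1.18
position: [0.3773, 0.1611, 0.2307]
tool_rot: [-0.037, 0.999, -0.001, 0.001]
ft_force: [-0.5, 0.9, 0.5]
grip_width: 0.0869
grip_force: 0.0
```

```bash
cat >> h.py <<'E'
e=np.array([-.0801,.9968]); n=np.array([.9968,.0801]); O=np.array([.6383,-.0297]); HANDLE=O-.18*n
def by(): # measured slide from TCP
    o=robot.get_obs(); r=np.array(o['position'][:2])-O; return o['time'],r@e,r@n
E
python3 - <<'E'
from h import *
im,d,m=shot('wrist','w1')
o=robot.get_obs(); Rm=R.from_quat(o['tool_rot']).as_matrix(); print(o['time'],o['position'],Rm)
w=np.array([*HANDLE,.06])-o['position']; print('HANDLE',HANDLE,'tool shift norm',Rm.T@w/.2)
P=cloud(m,d); k=(abs(P[...,2]-.079)<.012)&(np.linalg.norm(P[...,:2]-HANDLE,axis=-1)<.05)
q=P[k]; print(len(q)); 
if len(q): 
  b=(q[:,:2]-O); print('wrist handle y',(b@e).min(),(b@e).max(),'x',(b@n).min(),(b@n).max(),np.median(q[:,2]))
im,d,m=shot('top','t1')
E
```

```text
1.2333 [0.37594165 0.16343644 0.2305516 ] [[-9.97319548e-01 -7.31654324e-02  7.34030357e-04]
 [-7.31658327e-02  9.97319646e-01 -5.34057445e-04]
 [-6.92988352e-04 -5.86331871e-04 -9.99999588e-01]]
HANDLE [ 0.458876 -0.044118] tool shift norm [-0.33703983 -1.06483023  0.85361624]
0
```

View pics/w1.png

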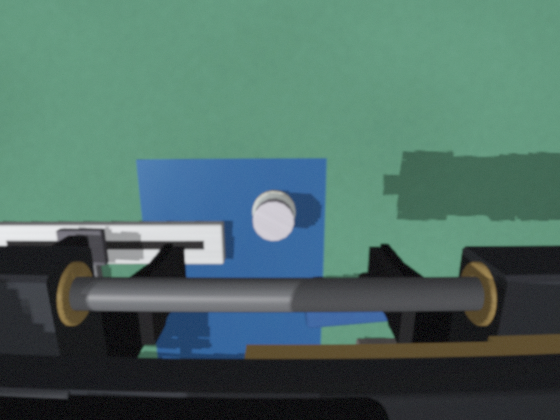

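View pics/t1.png

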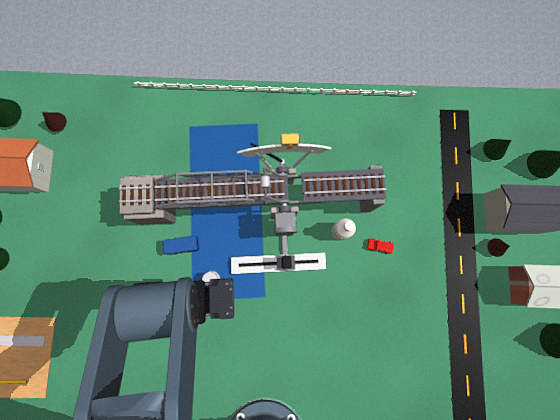

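The wrist view shows the gripper aligned with the rail and the jar at (273,215). The top view shows the leaf unobstructed. I'll continue to above the handle, then descend.

Call:
move_arm:
  motion: "1 -0.33 -1 0 -0.002;1 -0.33 -1 0 -0.002;1 -0.33 -1 0 -0.002;1 -0.33 -1 0 -0.002;1 -0.33 -1 0 -0.002;1 -0.33 -1 0 -0.002;1 -0.33 -1 0 -0.002"

```text
time: 1.87
position: [0.457, -0.0275, 0.2303]
tool_rot: [-0.043, 0.999, 0.0, 0.0]
ft_force: [-0.3, 0.1, -0.3]
grip_width: 0.0866
grip_force: 0.0
```

```bash
python3 - <<'E'
from h import *
im,d,m=shot('wrist','w2')
o=robot.get_obs(); Rm=R.from_quat(o['tool_rot']).as_matrix(); print(o['time'],o['position'],Rm[:,1])
w=np.array([*HANDLE,.06])-o['position']; print('shift norm',Rm.T@w/.2)
P=cloud(m,d); k=(abs(P[...,2]-.079)<.012)&(np.linalg.norm(P[...,:2]-HANDLE,axis=-1)<.04)
q=P[k]; print(len(q)); 
if len(q): 
  b=(q[:,:2]-O); print('wrist handle y',(b@e).min(),(b@e).max(),'x',(b@n).min(),(b@n).max(),np.median(q[:,2]))
# angle from top depth
im,d,m=shot('top','t2'); P=cloud(m,d); b=(P[...,:2]-O); X,Y,Z=b@n,b@e,P[...,2]
k=(abs(X)<.03)&(Y>.08)&(Y<.32)&(Z>.05)&(Z<.5); print(k.sum(), 'zs',np.percentile(Z[k],[5,25,50,75,95]))
for lo in np.arange(-.05,.05,.01):
  kk=k&(X>=lo)&(X<lo+.01); 
  if kk.sum()>10: print(round(lo,3),kk.sum(),np.percentile(Z[kk],[5,50,95]),np.polyfit(Y[kk],Z[kk],1))
E
```

```text
1.9167 [ 0.45557366 -0.02600899  0.23005978] [-0.08731353  0.99617964  0.00156962]
shift norm [-0.00999893 -0.09297549  0.85013813]
1148
wrist handle y -0.009782848840493083 0.013893973469054105 x -0.19290015813086916 -0.16027176696496484 0.08820859140749904
2054 zs [0.15042383 0.15257737 0.15449673 0.15729677 0.20648051]
-0.03 160 [0.14959519 0.15437897 0.20797804] [-0.15803771  0.19884507]
-0.02 362 [0.15107184 0.15695099 0.20570834] [-0.02048979  0.16374809]
-0.01 388 [0.1504289  0.15387158 0.20474608] [-0.01542015  0.15995594]
0.0 388 [0.15028658 0.15387497 0.20474558] [-0.01455057  0.1596881 ]
0.01 416 [0.15035147 0.15558067 0.16430804] [-0.01061848  0.16048506]
0.02 340 [0.15051314 0.15379912 0.20615991] [-0.00274323  0.15791623]
```

Call:
move_arm:
  motion: "1 -0.015 -0.09 0.4 0.002;1 -0.015 -0.09 0.4 0.002;1 -0.015 -0.09 0.7 0.002;1 -0.015 -0.09 0.7 0.002;1 -0.015 -0.09 0.85 0.002;1 -0.015 -0.09 0.85 0.002;1 -0.015 -0.09 0.85 0.002;1 -0.015 -0.09 0.85 0.002"

```text
time: 2.63
position: [0.4607, -0.0436, 0.0616]
tool_rot: [-0.042, 0.999, -0.0, 0.0]
ft_force: [0.6, -0.7, -0.5]
grip_width: 0.087
grip_force: 0.0
```

Call:
move_arm:
  motion: "-1 0 0 0 0;-1 0 0 0 0;-1 0 0 0 0;-1 0 0 0 0;-1 0 0 0 0;-1 0 0 0 0;-1 0 0 0 0;-1 0 0 0 0"
  newtons: 30

```text
time: 3.3
position: [0.4606, -0.0451, 0.0606]
tool_rot: [-0.04, 0.999, 0.0, -0.0]
ft_force: [0.4, -0.1, 0.8]
grip_width: 0.0412
grip_force: 0.0
```

```bash
cat >> h.py <<'E'
def angle(d,m):
    P=cloud(m,d); b=P[...,:2]-O; X,Y,Z=b@n,b@e,P[...,2]-.13
    r=np.hypot(Y,Z); th=np.arctan2(Z,Y)
    k=(abs(X)<.028)&(r>.09)&(r<.31)&(Z>-.04)&(Y>.05)&(d>0)
    Y,Z=Y[k],Z[k]; best=None
    for t in np.arange(-.03,1.0,.005):   # deck inliers: height .024 square to the deck
        w=-Y*np.sin(t)+Z*np.cos(t); c=(abs(w-.024)<.006).sum()
        if best is None or c>best[0]: best=(c,t)
    t=best[1]
    for _ in range(5):
        yl=Y*np.cos(t)+Z*np.sin(t); w=-Y*np.sin(t)+Z*np.cos(t); g=abs(w-.024)<.009
        t+=np.polyfit(yl[g],w[g]-np.median(w[g]),1)[0]
    return t,np.median(w[g]),int(g.sum()),len(Y)
E
python3 - <<'E'
from h import *
print(by(),robot.get_obs()['position'],robot.get_obs()['grip_width'],robot.get_obs()['grip_force'])
for i in range(3):
    im,d,m=shot('top','t3'); print('top',angle(d,m))
im,d,m=shot('side','s3'); print('side',angle(d,m))
print(by())
E
```

```text
(3.3, np.float64(-0.0010696267099668014), np.float64(-0.17836738727602128)) [ 0.46059373 -0.04505303  0.06055391] 0.041151539600082276 0.0
top (np.float64(0.0007121151585976535), np.float64(0.024264223234966492), 1658, 1829)
top (np.float64(0.003953427347042363), np.float64(0.023573193259080492), 1663, 1828)
top (np.float64(0.002238543071216683), np.float64(0.023941022520069886), 1666, 1834)
side (np.float64(0.0003662390935012262), np.float64(0.025448679788559525), 1518, 1800)
(3.5, np.float64(-0.0007237422469171906), np.float64(-0.1784295248623438))
```

View pics/t3.png

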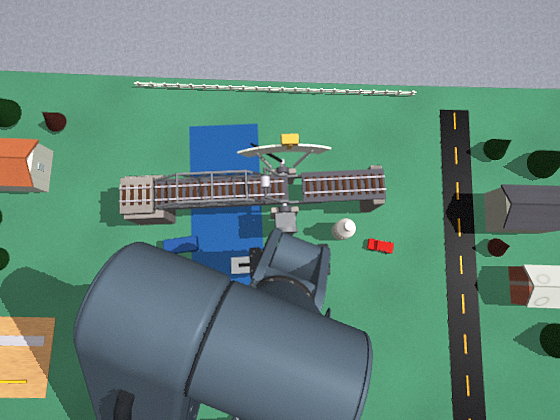

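Top view: the arm covers only the rail, and the leaf stays visible around (200,188). The depth fit gives the lift to about 2 mrad. The fingers are still closing, so I'll finish the grip and then test with a slide move below lift-off.

Call:
move_arm:
  motion: "-1 0 0 0 0;-1 0 0 0 0;-1 0 0 0 0;-1 0 0 0 0;-1 0 0 0 0;-1 0 0 0 0"
  newtons: 30

```text
time: 4.0
position: [0.4605, -0.0448, 0.0605]
tool_rot: [-0.04, 0.999, 0.0, -0.0]
ft_force: [1.0, 2.6, -1.4]
grip_width: 0.0243
grip_force: 30.0
```

```bash
python3 - <<'E'
from h import *
o=robot.get_obs();print(by(),o['grip_width'],o['grip_force'],o['ft_force'],o['tool_rot'])
E
```

```text
(4.0, np.float64(-0.0008144718969586642), np.float64(-0.17844653997077664)) 0.024271891842411037 30.002328911796212 [ 0.98173294  2.63816849 -1.36107397] [-4.04704010e-02  9.99180721e-01  1.12373630e-04 -1.44446833e-04]
```

Call:
move_arm:
  motion: "-1 0 0.05 0 0;-1 0 0.1 0 0;-1 0 0.15 0 0"

```text
time: 4.25
position: [0.4582, -0.0147, 0.0605]
tool_rot: [-0.04, 0.999, -0.0, 0.0]
ft_force: [-0.8, -3.6, -3.3]
grip_width: 0.0239
grip_force: 30.0
```

```bash
python3 - <<'E'
from h import *
for i in range(4):
    t=by(); im,d,m=shot('top','t4'); print(t,angle(d,m)[:3])
o=robot.get_obs();print(by(),o['grip_width'],o['grip_force'],o['ft_force'])
E
```

```text
(4.25, np.float64(0.02935905116779963), np.float64(-0.17836826655782037)) (np.float64(0.002798535186785356), np.float64(0.023732092464407842), 1672)
(4.3, np.float64(0.031134304745955802), np.float64(-0.17840202154769985)) (np.float64(0.0008663093779463814), np.float64(0.024156540482360846), 1655)
(4.35, np.float64(0.030923587656846472), np.float64(-0.1783899998137919)) (np.float64(0.0030155933528305725), np.float64(0.02385868095121496), 1669)
(4.4, np.float64(0.03059877700235423), np.float64(-0.17839102291206385)) (np.float64(0.002618882962290317), np.float64(0.023811620905652656), 1665)
(4.45, np.float64(0.030221445645983964), np.float64(-0.1784207940547472)) 0.023986699391411286 30.00583574641496 [ 0.57650715  2.30244116 -2.84215054]
```

```bash
cat > step.py <<'E'
# usage: step.py "rows of absolute slide in mm just executed" mode[hold angle | ramp start end T]  nrows
import sys; from h import *
from scipy.optimize import least_squares
rng=np.random.default_rng(); H=1/240; F='pf.npz'; TAU=.02
def acc(th,w,s,G): return (G*np.sin(th-.45)+.04*(15*s-th)-.002*w)/.019
def adv(p,s0,s1,noise=True):  # one interval H, p cols th,w,G,ds
    a=acc(p[:,0],p[:,1],(s0+s1)/2+p[:,3],p[:,2])
    p[:,1]+=a*H+(rng.normal(0,.012*np.sqrt(H),len(p)) if noise else 0); p[:,0]+=p[:,1]*H
    c=p[:,0]<0; p[c,0]=0; p[c,1]=np.maximum(p[c,1],0)
def run(p,rows,sc,sl,T=None):
    pts=np.interp(np.arange(1,int(round((T or len(rows)/12)/H))+1)*H,np.arange(len(rows)+1)/12,[sc,*rows]) if len(rows) else np.full(int(round(T/H)),sc)
    for c in pts:
        n_=sl+(c-sl)*H/TAU; adv(p,sl,n_); sl=n_
    return sl
rows=[float(x)/1000 for x in sys.argv[1].split()]; ref=[float(x) for x in sys.argv[2].split()]; N=int(sys.argv[3]) if len(sys.argv)>3 else 9
try: z=np.load(F); p,t,sc,sl=z['p'],float(z['t']),float(z['sc']),float(z['sl'])
except FileNotFoundError:
    M=20000; p=np.c_[np.zeros(M),np.zeros(M),rng.uniform(.056,.089,M),rng.normal(0,.001,M)]; t,sc,sl=robot.get_obs()['time'],.03,.03
if rows: sl=run(p,rows,sc,sl); sc=rows[-1]; t+=len(rows)/12
to=robot.get_obs()['time']
if abs(to-t)>.03: print('TIME MISMATCH',to,t)
t=to; ms=[]
for i in range(3):
    tb,yb,_=by(); im,d,m=shot('top','tl'); a=angle(d,m); ms.append((round(tb,2),round(a[0],4),a[2],round(yb*1000+.8,1)))
    a0=a[0]-.002; L=np.exp(-.5*((p[:,0]-a0)/.006)**2)+1e-6; L/=L.sum()
    p=p[rng.choice(len(p),len(p),p=L)]; p+=rng.normal(0,1,p.shape)*[.0006,.002,.0002,.00005]
    p[:,0]=np.maximum(p[:,0],0); p[:,1]=np.where((p[:,0]<=1e-9),np.maximum(p[:,1],0),p[:,1])
    sl=run(p,[],sc,sl,robot.get_obs()['time']-tb)
t=robot.get_obs()['time']
mu,sd=p.mean(0),p.std(0); print('t %.2f'%t,'meas',ms); print('th,w,G,ds',mu.round(4),'sd',sd.round(4),'cmd mm',round(sc*1000,1), 'ft',robot.get_obs()['ft_force'].round(1))
np.savez(F,p=p,t=t,sc=sc,sl=sl)
def R_(tt):
    if len(ref)==1: return ref[0]+0*tt
    a,b,t0,T=ref; u=np.clip((tt-t0)/T,0,1); return a+(b-a)*u**3*(10-15*u+6*u*u)
K=30
def sim(x):
    q=mu.copy()[None]; s=sl; o=[]
    c=np.interp(np.arange(1,K*20+1)*H,np.arange(K+1)/12,[sc,*x])
    for i in range(K*20):
        n_=s+(c[i]-s)*H/TAU; 
        a=acc(q[0,0],q[0,1],(s+n_)/2+q[0,3],q[0,2]); q[0,1]+=a*H; q[0,0]+=q[0,1]*H; s=n_
        if q[0,0]<-.05: q[0,0]=-.05; q[0,1]=0
        if i%20==19: o.append(q[0,:2].copy())
    return np.array(o)
tt=t+np.arange(1,K+1)/12; rf=R_(tt)
B=np.zeros((K,11)); kn=np.linspace(0,K-1,11)
for j in range(11): B[:,j]=np.interp(np.arange(K),kn,np.eye(11)[j])
def cost(c):
    x=B@c; o=sim(x); dx=np.diff([sc,*x])
    return np.r_[(o[:,0]-rf)/.02,(o[-5:,1]-np.gradient(rf,1/12)[-5:])/.03,dx/.006,np.maximum(0,abs(dx)-.012)/.0005]
r=least_squares(cost,np.full(11,sc),bounds=(-.03,.085),max_nfev=15); x=B@r.x; o=sim(x)
print('plan mm',(x[:N]*1000).round(1)); print('norm',((x[:N]-sc)/.2).round(3)); print('th pred',o[:N,0].round(3),'ref',rf[:N].round(3),'end',o[-1].round(3))
E
python3 step.py "" ".25"
```

```text
t 4.60 meas [(4.45, np.float64(0.0027), 1664, np.float64(31.0)), (4.5, np.float64(0.003), 1672, np.float64(30.7)), (4.55, np.float64(0.0027), 1661, np.float64(30.4))]
th,w,G,ds [ 0.     -0.002   0.0725  0.    ] sd [0.0001 0.0075 0.0095 0.001 ] cmd mm 30.0 ft [ 0.5  2.4 -3.7]
plan mm [45.4 59.1 72.7 85.  85.  85.  82.6 70.5 58.4]
norm [0.077 0.145 0.214 0.275 0.275 0.275 0.263 0.203 0.142]
th pred [-0.002 -0.007 -0.01  -0.01  -0.004  0.01   0.03   0.057  0.089] ref [0.25 0.25 0.25 0.25 0.25 0.25 0.25 0.25 0.25] end [0.248 0.002]
```

Call:
move_arm:
  motion: "-1 0 0.025 0 0;-1 0 0.05 0 0;-1 0 0.075 0 0;-1 0 0.075 0 0;-1 0 0.075 0 0"

```text
time: 5.02
position: [0.4569, 0.0005, 0.0605]
tool_rot: [-0.04, 0.999, 0.0, -0.0]
ft_force: [1.3, 2.1, -4.3]
grip_width: 0.0235
grip_force: 30.0
```

```bash
time python3 step.py "35 40 45 45 45" ".25"
```

```text
t 5.17 meas [(5.02, np.float64(0.0035), 1660, np.float64(45.4)), (5.07, np.float64(0.0029), 1658, np.float64(45.4)), (5.12, np.float64(0.0022), 1676, np.float64(45.4))]
th,w,G,ds [ 0.0007  0.001   0.0729 -0.    ] sd [0.0017 0.0125 0.0093 0.001 ] cmd mm 45.0 ft [ 1.   2.3 -5.1]
plan mm [58.4 67.6 76.8 84.6 80.2 75.9 70.  57.9 45.7]
norm [0.067 0.113 0.159 0.198 0.176 0.154 0.125 0.064 0.004]
th pred [0.    0.    0.003 0.011 0.026 0.046 0.072 0.102 0.135] ref [0.25 0.25 0.25 0.25 0.25 0.25 0.25 0.25 0.25] end [0.248 0.001]
real	0m7.126s
user	0m2.464s
sys	0m0.168s
```

Call:
move_arm:
  motion: "-1 0 0.02 0 0;-1 0 0.035 0 0;-1 0 0.035 0 0;-1 0 0.035 0 0;-1 0 0.035 0 0;-1 0 0.035 0 0"

```text
time: 5.67
position: [0.4564, 0.007, 0.0605]
tool_rot: [-0.04, 0.999, 0.0, -0.0]
ft_force: [1.5, -0.2, -5.2]
grip_width: 0.0239
grip_force: 30.0
```

```bash
python3 step.py "49 52 52 52 52 52" "0 0.5 5.7 4.5" 8
```

```text
t 5.82 meas [(5.67, np.float64(0.0082), 1671, np.float64(52.0)), (5.72, np.float64(0.01), 1676, np.float64(52.0)), (5.77, np.float64(0.0121), 1684, np.float64(52.0))]
th,w,G,ds [0.0094 0.0349 0.0706 0.    ] sd [0.0064 0.0262 0.0057 0.001 ] cmd mm 52.0 ft [ 1.5  1.3 -6.7]
plan mm [47.3 47.9 48.4 49.1 51.4 53.7 55.6 56.3]
norm [-0.023 -0.021 -0.018 -0.014 -0.003  0.008  0.018  0.021]
th pred [0.012 0.015 0.017 0.018 0.019 0.02  0.022 0.025] ref [0.    0.001 0.002 0.004 0.007 0.01  0.015 0.02 ] end [0.325 0.203]
```

Call:
move_arm:
  motion: "-1 0 0 0 0;-1 0 0 0 0;-1 0 0 0 0;-1 0 0 0 0;-1 0 0 0 0"

```text
time: 6.23
position: [0.4564, 0.007, 0.0605]
tool_rot: [-0.04, 0.999, 0.0, 0.0]
ft_force: [1.5, 2.5, -7.9]
grip_width: 0.0236
grip_force: 30.0
```

```bash
python3 step.py "52 52 52 52 52" "0 0.5 5.2 4.5" 8
```

```text
t 6.38 meas [(6.23, np.float64(0.0419), 1719, np.float64(52.0)), (6.28, np.float64(0.0479), 1731, np.float64(52.0)), (6.33, np.float64(0.0531), 1726, np.float64(51.9))]
th,w,G,ds [5.600e-02 1.116e-01 6.810e-02 1.000e-04] sd [0.0044 0.013  0.0016 0.001 ] cmd mm 52.0 ft [ 1.   2.7 -7.5]
plan mm [53.4 52.6 51.9 51.1 49.4 47.7 46.1 44.7]
norm [ 0.007  0.003 -0.001 -0.005 -0.013 -0.022 -0.03  -0.036]
th pred [0.066 0.077 0.089 0.103 0.118 0.133 0.15  0.167] ref [0.07  0.082 0.094 0.108 0.122 0.137 0.152 0.168] end [0.478 0.079]
```

Call:
move_arm:
  motion: "-1 0 0.005 0 0;-1 0 0.0025 0 0;-1 0 0 0 0;-1 0 -0.005 0 0;-1 0 -0.0125 0 0;-1 0 -0.0225 0 0;-1 0 -0.03 0 0;-1 0 -0.035 0 0"

```text
time: 7.05
position: [0.457, -0.0003, 0.0605]
tool_rot: [-0.04, 0.999, 0.0, -0.0]
ft_force: [1.4, 2.7, -7.9]
grip_width: 0.024
grip_force: 30.0
```

```bash
python3 step.py "53 52.5 52 51 49.5 47.5 46 45" "0 0.5 5.2 4.5" 8
```

```text
t 7.20 meas [(7.05, np.float64(0.1625), 1822, np.float64(44.7)), (7.1, np.float64(0.1731), 1844, np.float64(44.5)), (7.15, np.float64(0.1819), 1835, np.float64(44.5))]
th,w,G,ds [1.906e-01 2.037e-01 6.820e-02 1.000e-04] sd [0.0042 0.0121 0.0016 0.001 ] cmd mm 45.0 ft [ 1.4  0.4 -9. ]
plan mm [44.4 42.6 40.8 39.  37.2 35.5 33.8 32.7]
norm [-0.003 -0.012 -0.021 -0.03  -0.039 -0.048 -0.056 -0.061]
th pred [0.208 0.226 0.244 0.262 0.281 0.299 0.317 0.334] ref [0.215 0.233 0.25  0.267 0.285 0.302 0.318 0.335] end [ 0.5   -0.002]
```

Tracking well.

Call:
move_arm:
  motion: "-1 0 -0.0025 0 0;-1 0 -0.0125 0 0;-1 0 -0.02 0 0;-1 0 -0.03 0 0;-1 0 -0.04 0 0;-1 0 -0.0475 0 0;-1 0 -0.055 0 0;-1 0 -0.06 0 0"

```text
time: 7.87
position: [0.4579, -0.0122, 0.0605]
tool_rot: [-0.04, 0.999, 0.0, -0.0]
ft_force: [1.4, 2.7, -8.7]
grip_width: 0.0237
grip_force: 30.0
```

```bash
python3 step.py "44.5 42.5 41 39 37 35.5 34 33" "0 0.5 5.2 4.5" 8
```

```text
t 8.02 meas [(7.87, np.float64(0.3115), 1931, np.float64(32.7)), (7.92, np.float64(0.3182), 1932, np.float64(32.5)), (7.97, np.float64(0.323), 1917, np.float64(32.5))]
th,w,G,ds [ 0.3312  0.1381  0.0675 -0.0008] sd [0.0043 0.0143 0.0017 0.001 ] cmd mm 33.0 ft [ 1.8  0.3 -9.4]
plan mm [44.3 43.  41.7 40.  34.5 29.  24.2 22.3]
norm [ 0.056  0.05   0.043  0.035  0.007 -0.02  -0.044 -0.054]
th pred [0.343 0.355 0.369 0.385 0.401 0.419 0.435 0.45 ] ref [0.378 0.392 0.406 0.418 0.43  0.441 0.451 0.46 ] end [0.5 0. ]
```

Call:
move_arm:
  motion: "-1 0 0.04 0 0;-1 0 0.05 0 0;-1 0 0.045 0 0;-1 0 0.035 0 0;-1 0 0.01 0 0;-1 0 -0.015 0 0;-1 0 -0.035 0 0"

```text
time: 8.6
position: [0.4585, -0.0194, 0.0605]
tool_rot: [-0.04, 0.999, 0.0, -0.0]
ft_force: [1.3, 2.2, -10.5]
grip_width: 0.0238
grip_force: 30.0
```

```bash
python3 step.py "41 43 42 40 35 30 26" "0.5" 8; python3 - <<'E'
from h import *
g=np.load('pics/tl.npz'); cv2.imwrite('pics/z1.png',cv2.resize(g['im'][110:215,120:345,::-1],None,fx=3.5,fy=3.5,interpolation=2))
E
```

```text
t 8.75 meas [(8.6, np.float64(0.3998), 1930, np.float64(25.5)), (8.65, np.float64(0.4049), 1935, np.float64(24.8)), (8.7, np.float64(0.4093), 1945, np.float64(24.8))]
th,w,G,ds [ 0.4139  0.0837  0.0656 -0.0022] sd [0.0042 0.0137 0.0012 0.0006] cmd mm 26.0 ft [ 0.9 -2.4 -9.4]
plan mm [38.1 39.  40.  40.3 34.5 28.7 23.7 22.5]
norm [ 0.06   0.065  0.07   0.071  0.042  0.013 -0.011 -0.018]
th pred [0.42  0.427 0.435 0.444 0.455 0.466 0.477 0.486] ref [0.5 0.5 0.5 0.5 0.5 0.5 0.5 0.5] end [ 0.5 -0. ]
```

Call:
move_arm:
  motion: "-1 0 0.05 0 0;-1 0 0.065 0 0;-1 0 0.07 0 0;-1 0 0.07 0 0;-1 0 0.04 0 0;-1 0 0.015 0 0;-1 0 -0.01 0 0"

```text
time: 9.33
position: [0.4586, -0.0211, 0.0605]
tool_rot: [-0.04, 0.999, 0.0, -0.0]
ft_force: [2.5, 3.0, -10.4]
grip_width: 0.0238
grip_force: 30.0
```

```bash
python3 step.py "36 39 40 40 34 29 24" "0.5" 8; python3 - <<'E'
from h import *
g=np.load('pics/tl.npz'); cv2.imwrite('pics/z2.png',cv2.resize(g['im'][110:215,120:345,::-1],None,fx=3.5,fy=3.5,interpolation=2))
E
```

```text
t 9.48 meas [(9.33, np.float64(0.4509), 1940, np.float64(23.8)), (9.38, np.float64(0.4549), 1949, np.float64(22.9)), (9.43, np.float64(0.457), 1938, np.float64(22.9))]
th,w,G,ds [ 0.4575  0.0277  0.0642 -0.0031] sd [0.0042 0.0134 0.0013 0.0005] cmd mm 24.0 ft [  0.8  -1.8 -11. ]
plan mm [36.  37.4 38.8 39.7 35.8 32.  28.6 27.4]
norm [0.06  0.067 0.074 0.078 0.059 0.04  0.023 0.017]
th pred [0.459 0.461 0.463 0.467 0.472 0.478 0.485 0.49 ] ref [0.5 0.5 0.5 0.5 0.5 0.5 0.5 0.5] end [ 0.5 -0. ]
```

View pics/z2.png

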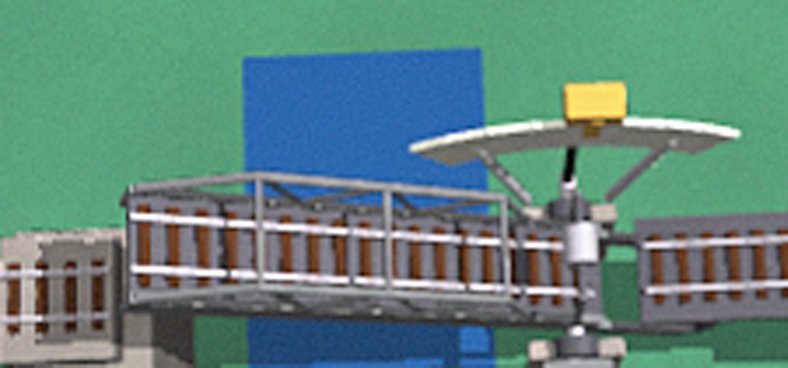

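Top crop: the pointer's tip is at about x 573, and the tab spans x 564–627. The pointer is already within the tab, left of its middle, which agrees with 0.457 measured against 0.50. I'll keep holding.

Call:
move_arm:
  motion: "-1 0 0.055 0 0;-1 0 0.065 0 0;-1 0 0.075 0 0;-1 0 0.075 0 0;-1 0 0.06 0 0;-1 0 0.04 0 0;-1 0 0.025 0 0"

```text
time: 10.07
position: [0.4582, -0.016, 0.0605]
tool_rot: [-0.04, 0.999, 0.0, -0.0]
ft_force: [2.4, 2.9, -9.9]
grip_width: 0.0241
grip_force: 30.0
```

```bash
python3 step.py "35 37 39 39 36 32 29" "0.5" 8
```

```text
t 10.22 meas [(10.07, np.float64(0.4771), 1943, np.float64(28.9)), (10.12, np.float64(0.4794), 1931, np.float64(28.3)), (10.17, np.float64(0.4822), 1947, np.float64(28.4))]
th,w,G,ds [ 0.4822  0.038   0.0637 -0.0034] sd [0.004  0.0109 0.0009 0.0002] cmd mm 29.0 ft [  1.5   0.8 -10.1]
plan mm [31.3 31.2 31.2 31.2 30.7 30.2 29.8 29.9]
norm [0.011 0.011 0.011 0.011 0.008 0.006 0.004 0.004]
th pred [0.485 0.488 0.49  0.492 0.494 0.496 0.498 0.499] ref [0.5 0.5 0.5 0.5 0.5 0.5 0.5 0.5] end [ 0.5 -0. ]
```

Call:
move_arm:
  motion: "-1 0 0.01 0 0;-1 0 0.01 0 0;-1 0 0.01 0 0;-1 0 0.01 0 0;-1 0 0.0075 0 0;-1 0 0.005 0 0;-1 0 0.005 0 0;-1 0 0.005 0 0"

```text
time: 10.88
position: [0.4581, -0.0146, 0.0605]
tool_rot: [-0.04, 0.999, 0.0, -0.0]
ft_force: [2.7, 1.7, -11.1]
grip_width: 0.0236
grip_force: 30.0
```

```bash
python3 step.py "31 31 31 31 30.5 30 30 30" "0.5" 9
```

```text
t 11.03 meas [(10.88, np.float64(0.4942), 1937, np.float64(30.3)), (10.93, np.float64(0.4943), 1939, np.float64(30.3)), (10.98, np.float64(0.495), 1949, np.float64(30.2))]
th,w,G,ds [ 0.4926 -0.0057  0.0636 -0.0034] sd [0.004  0.0104 0.0009 0.0002] cmd mm 30.0 ft [  1.1   2.4 -11. ]
plan mm [33.5 33.8 34.1 34.2 33.1 32.  31.1 30.7 30.3]
norm [0.018 0.019 0.02  0.021 0.016 0.01  0.006 0.004 0.002]
th pred [0.492 0.492 0.492 0.492 0.493 0.495 0.496 0.497 0.499] ref [0.5 0.5 0.5 0.5 0.5 0.5 0.5 0.5 0.5] end [ 0.5 -0. ]
```

Call:
move_arm:
  motion: "-1 0 0.015 0 0;-1 0 0.0175 0 0;-1 0 0.0175 0 0;-1 0 0.0175 0 0;-1 0 0.015 0 0;-1 0 0.01 0 0;-1 0 0.005 0 0;-1 0 0.0025 0 0;-1 0 0.0025 0 0"

```text
time: 11.78
position: [0.4581, -0.0144, 0.0605]
tool_rot: [-0.04, 0.999, 0.0, -0.0]
ft_force: [1.2, 3.1, -11.3]
grip_width: 0.0239
grip_force: 30.0
```

```bash
python3 step.py "33 33.5 33.5 33.5 33 32 31 30.5 30.5" "0.5" 10
```

```text
t 11.93 meas [(11.78, np.float64(0.5038), 1939, np.float64(30.5)), (11.83, np.float64(0.5036), 1934, np.float64(30.5)), (11.88, np.float64(0.5066), 1941, np.float64(30.5))]
th,w,G,ds [ 0.5036  0.011   0.0637 -0.0034] sd [0.004  0.0106 0.0009 0.0002] cmd mm 30.5 ft [  2.    2.8 -10.7]
plan mm [29.2 29.4 29.6 29.8 30.5 31.2 31.8 32.  32.1 32.2]
norm [-0.007 -0.006 -0.005 -0.003  0.     0.003  0.006  0.007  0.008  0.009]
th pred [0.504 0.505 0.505 0.504 0.504 0.503 0.502 0.501 0.501 0.5  ] ref [0.5 0.5 0.5 0.5 0.5 0.5 0.5 0.5 0.5 0.5] end [0.5 0. ]
```

Call:
move_arm:
  motion: "-1 0 -0.0075 0 0;-1 0 -0.0075 0 0;-1 0 -0.005 0 0;-1 0 -0.0025 0 0;-1 0 0 0 0;-1 0 0.0025 0 0;-1 0 0.005 0 0;-1 0 0.005 0 0;-1 0 0.0075 0 0"

```text
time: 12.68
position: [0.458, -0.0132, 0.0605]
tool_rot: [-0.041, 0.999, -0.0, -0.0]
ft_force: [0.3, -2.9, -11.3]
grip_width: 0.0238
grip_force: 30.0
```

```bash
python3 step.py "29 29 29.5 30 30.5 31 31.5 31.5 32" "0.5" 10
```

```text
t 12.83 meas [(12.68, np.float64(0.5075), 1934, np.float64(31.7)), (12.73, np.float64(0.5069), 1934, np.float64(31.9)), (12.78, np.float64(0.509), 1947, np.float64(31.8))]
th,w,G,ds [ 0.5056  0.0022  0.0638 -0.0033] sd [0.0041 0.0106 0.001  0.0002] cmd mm 32.0 ft [  0.3  -1.8 -11.1]
plan mm [29.9 29.8 29.8 29.8 30.4 31.1 31.7 31.9 32.2 32.3]
norm [-0.01  -0.011 -0.011 -0.011 -0.008 -0.004 -0.001 -0.     0.001  0.001]
th pred [0.506 0.506 0.506 0.505 0.504 0.503 0.502 0.502 0.501 0.5  ] ref [0.5 0.5 0.5 0.5 0.5 0.5 0.5 0.5 0.5 0.5] end [0.5 0. ]
```

Call:
move_arm:
  motion: "-1 0 -0.0125 0 0;-1 0 -0.0125 0 0;-1 0 -0.0125 0 0;-1 0 -0.0125 0 0;-1 0 -0.01 0 0;-1 0 -0.0075 0 0;-1 0 -0.005 0 0;-1 0 -0.0025 0 0;-1 0 -0.0025 0 0;-1 0 0 0 0"

```text
time: 13.67
position: [0.458, -0.0132, 0.0605]
tool_rot: [-0.041, 0.999, -0.0, -0.0]
ft_force: [-0.0, -2.9, -11.9]
grip_width: 0.0241
grip_force: 30.0
```

```bash
python3 step.py "29.5 29.5 29.5 29.5 30 30.5 31 31.5 31.5 32" "0.5" 10
```

```text
t 13.82 meas [(13.67, np.float64(0.508), 1934, np.float64(31.6)), (13.72, np.float64(0.5082), 1933, np.float64(31.8)), (13.77, np.float64(0.5093), 1943, np.float64(31.8))]
th,w,G,ds [ 0.5061  0.0008  0.0639 -0.0033] sd [0.0041 0.0106 0.0011 0.0002] cmd mm 32.0 ft [  0.3  -1.9 -11.5]
plan mm [29.9 29.8 29.7 29.7 30.4 31.1 31.7 31.9 32.1 32.2]
norm [-0.011 -0.011 -0.011 -0.011 -0.008 -0.004 -0.002 -0.     0.001  0.001]
th pred [0.506 0.506 0.506 0.505 0.505 0.504 0.502 0.502 0.501 0.5  ] ref [0.5 0.5 0.5 0.5 0.5 0.5 0.5 0.5 0.5 0.5] end [0.5 0. ]
```

Call:
move_arm:
  motion: "-1 0 -0.015 0 0;-1 0 -0.015 0 0;-1 0 -0.015 0 0;-1 0 -0.0125 0 0;-1 0 -0.01 0 0;-1 0 -0.0075 0 0;-1 0 -0.005 0 0;-1 0 -0.0025 0 0;-1 0 -0.0025 0 0;-1 0 0 0 0"

```text
time: 14.65
position: [0.458, -0.0131, 0.0606]
tool_rot: [-0.041, 0.999, -0.0, -0.0]
ft_force: [-0.7, -3.1, -12.3]
grip_width: 0.024
grip_force: 30.0
```

```bash
python3 step.py "29 29 29 29.5 30 30.5 31 31.5 31.5 32" "0.5" 10;  python3 - <<'E'
from h import *
g=np.load('pics/tl.npz'); cv2.imwrite('pics/z3.png',cv2.resize(g['im'][125:180,240:345,::-1],None,fx=6,fy=6,interpolation=2))
E
```

```text
t 14.80 meas [(14.65, np.float64(0.5073), 1946, np.float64(31.8)), (14.7, np.float64(0.5068), 1937, np.float64(31.9)), (14.75, np.float64(0.5078), 1941, np.float64(31.8))]
th,w,G,ds [ 0.5046 -0.0012  0.064  -0.0032] sd [0.0041 0.0105 0.0011 0.0002] cmd mm 32.0 ft [  0.4  -2.6 -11.5]
plan mm [30.4 30.3 30.2 30.2 30.6 31.1 31.5 31.7 31.8 31.9]
norm [-0.008 -0.008 -0.009 -0.009 -0.007 -0.004 -0.002 -0.002 -0.001 -0.001]
th pred [0.505 0.504 0.504 0.504 0.503 0.503 0.502 0.501 0.501 0.5  ] ref [0.5 0.5 0.5 0.5 0.5 0.5 0.5 0.5 0.5 0.5] end [0.5 0. ]
```

View pics/z3.png

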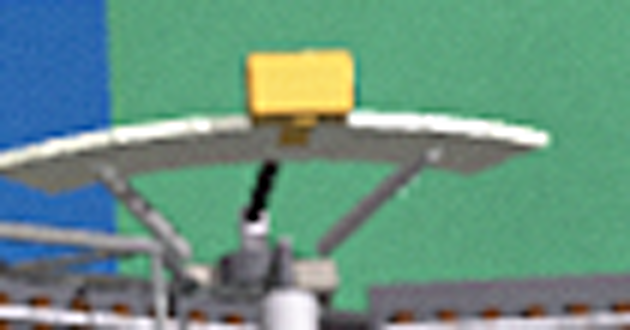

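Crop: the needle runs from (256,215) to (275,165) and extrapolates to x ≈ 291 at the tab's bracket (293,135), so it is centred. One more second of hold, then I lower.

Call:
move_arm:
  motion: "-1 0 -0.01 0 0;-1 0 -0.01 0 0;-1 0 -0.01 0 0;-1 0 -0.01 0 0;-1 0 -0.0075 0 0;-1 0 -0.005 0 0;-1 0 -0.0025 0 0;-1 0 -0.0025 0 0;-1 0 0 0 0;-1 0 0 0 0"

```text
time: 15.63
position: [0.458, -0.0132, 0.0605]
tool_rot: [-0.041, 0.999, -0.0, 0.0]
ft_force: [1.2, -2.1, -12.2]
grip_width: 0.0242
grip_force: 30.0
```

```bash
python3 step.py "30 30 30 30 30.5 31 31.5 31.5 32 32" "0.505 0 15.7 6" 9
```

```text
t 15.78 meas [(15.63, np.float64(0.5083), 1929, np.float64(31.7)), (15.68, np.float64(0.5084), 1941, np.float64(31.7)), (15.73, np.float64(0.5108), 1944, np.float64(31.7))]
th,w,G,ds [ 0.5077  0.0092  0.0641 -0.0032] sd [0.0039 0.0102 0.0011 0.0002] cmd mm 32.0 ft [  0.4  -2.4 -12.9]
plan mm [28.9 28.3 27.6 27.1 27.7 28.4 28.9 29.3 29.6]
norm [-0.016 -0.019 -0.022 -0.025 -0.021 -0.018 -0.015 -0.014 -0.012]
th pred [0.508 0.509 0.509 0.508 0.507 0.505 0.502 0.499 0.495] ref [0.505 0.505 0.504 0.503 0.502 0.501 0.499 0.497 0.494] end [ 0.318 -0.153]
```

Call:
move_arm:
  motion: "-1 0 -0.015 0 0;-1 0 -0.02 0 0;-1 0 -0.0225 0 0;-1 0 -0.025 0 0;-1 0 -0.0225 0 0;-1 0 -0.0175 0 0;-1 0 -0.015 0 0;-1 0 -0.015 0 0;-1 0 -0.0125 0 0"

```text
time: 16.53
position: [0.4582, -0.0158, 0.0605]
tool_rot: [-0.041, 0.999, -0.0, -0.0]
ft_force: [1.2, -2.1, -12.2]
grip_width: 0.0234
grip_force: 30.0
```

```bash
python3 step.py "29 28 27.5 27 27.5 28.5 29 29 29.5" "0.505 0 15.7 6" 9
```

```text
t 16.68 meas [(16.53, np.float64(0.4972), 1928, np.float64(29.0)), (16.58, np.float64(0.4958), 1935, np.float64(29.2)), (16.63, np.float64(0.4936), 1931, np.float64(29.2))]
th,w,G,ds [ 0.4883 -0.0544  0.0641 -0.0032] sd [0.0041 0.0104 0.0011 0.0002] cmd mm 29.5 ft [  0.1  -3.  -11.5]
plan mm [29.9 30.  30.1 30.2 30.3 30.5 30.6 30.9 31.3]
norm [0.002 0.002 0.003 0.004 0.004 0.005 0.006 0.007 0.009]
th pred [0.484 0.478 0.473 0.467 0.46  0.454 0.446 0.438 0.43 ] ref [0.484 0.479 0.474 0.468 0.461 0.454 0.447 0.439 0.43 ] end [ 0.178 -0.153]
```

Call:
move_arm:
  motion: "-1 0 0 0 0;-1 0 0 0 0;-1 0 0 0 0;-1 0 0.0025 0 0;-1 0 0.0025 0 0;-1 0 0.005 0 0;-1 0 0.005 0 0;-1 0 0.0075 0 0;-1 0 0.0075 0 0"

```text
time: 17.43
position: [0.4581, -0.014, 0.0606]
tool_rot: [-0.041, 0.999, 0.0, -0.0]
ft_force: [-0.1, -2.6, -12.0]
grip_width: 0.0236
grip_force: 30.0
```

```bash
python3 step.py "29.5 29.5 29.5 30 30 30.5 30.5 31 31" "0.505 0 15.7 6" 9
```

```text
t 17.58 meas [(17.43, np.float64(0.4464), 1940, np.float64(30.9)), (17.48, np.float64(0.4422), 1956, np.float64(30.9)), (17.53, np.float64(0.4395), 1959, np.float64(30.9))]
th,w,G,ds [ 0.4305 -0.0962  0.0641 -0.0031] sd [0.004  0.0104 0.0012 0.0002] cmd mm 31.0 ft [  0.5  -1.1 -12. ]
plan mm [25.9 26.9 27.8 29.  32.  35.  37.7 39.  40.3]
norm [-0.026 -0.021 -0.016 -0.01   0.005  0.02   0.033  0.04   0.046]
th pred [0.422 0.412 0.401 0.388 0.373 0.358 0.343 0.327 0.312] ref [0.403 0.393 0.382 0.371 0.359 0.347 0.335 0.322 0.31 ] end [ 0.063 -0.101]
```

Call:
move_arm:
  motion: "-1 0 -0.025 0 0;-1 0 -0.0225 0 0;-1 0 -0.0175 0 0;-1 0 -0.01 0 0;-1 0 0.0025 0 0;-1 0 0.0175 0 0;-1 0 0.03 0 0;-1 0 0.0375 0 0"

```text
time: 18.25
position: [0.4575, -0.0062, 0.0605]
tool_rot: [-0.041, 0.999, -0.0, 0.0]
ft_force: [0.2, -2.7, -12.8]
grip_width: 0.0234
grip_force: 30.0
```

```bash
python3 step.py "26 26.5 27.5 29 31.5 34.5 37 38.5" "0.505 0 15.9 6" 8
```

```text
t 18.40 meas [(18.25, np.float64(0.3463), 1946, np.float64(38.7)), (18.3, np.float64(0.3377), 1923, np.float64(38.9)), (18.35, np.float64(0.3316), 1939, np.float64(38.9))]
th,w,G,ds [ 0.3194 -0.1576  0.064  -0.0029] sd [0.004  0.0108 0.0012 0.0002] cmd mm 38.5 ft [ -0.2  -0.1 -12.7]
plan mm [40.9 40.9 40.9 40.8 40.4 40.  39.7 40.2]
norm [0.012 0.012 0.012 0.012 0.009 0.007 0.006 0.009]
th pred [0.306 0.294 0.282 0.27  0.259 0.248 0.236 0.225] ref [0.317 0.305 0.292 0.279 0.266 0.253 0.239 0.226] end [ 0.018 -0.051]
```

Call:
move_arm:
  motion: "-1 0 0.01 0 0;-1 0 0.01 0 0;-1 0 0.01 0 0;-1 0 0.01 0 0;-1 0 0.01 0 0;-1 0 0.0075 0 0;-1 0 0.0075 0 0"

```text
time: 18.98
position: [0.4573, -0.0048, 0.0606]
tool_rot: [-0.04, 0.999, 0.0, -0.0]
ft_force: [-0.1, 3.6, -11.7]
grip_width: 0.0238
grip_force: 30.0
```

```bash
python3 step.py "40.5 40.5 40.5 40.5 40.5 40 40" "0.505 0 15.9 6" 8
```

```text
t 19.13 meas [(18.98, np.float64(0.255), 1870, np.float64(40.1)), (19.03, np.float64(0.2519), 1872, np.float64(40.1)), (19.08, np.float64(0.2466), 1864, np.float64(40.1))]
th,w,G,ds [ 0.2367 -0.1106  0.0633 -0.0028] sd [0.004  0.0119 0.0012 0.0002] cmd mm 40.0 ft [  1.7   2.9 -12.7]
plan mm [32.2 33.3 34.5 35.9 40.  44.2 47.8 49.4]
norm [-0.039 -0.033 -0.028 -0.02   0.     0.021  0.039  0.047]
th pred [0.227 0.216 0.204 0.189 0.174 0.158 0.141 0.126] ref [0.203 0.19  0.178 0.165 0.153 0.141 0.13  0.119] end [ 0.    -0.005]
```

Call:
move_arm:
  motion: "-1 0 -0.03 0 0;-1 0 -0.03 0 0;-1 0 -0.025 0 0;-1 0 -0.02 0 0;-1 0 0 0 0;-1 0 0.015 0 0;-1 0 0.03 0 0"

```text
time: 19.72
position: [0.4569, 0.001, 0.0605]
tool_rot: [-0.041, 0.999, -0.0, 0.0]
ft_force: [0.1, -2.3, -12.2]
grip_width: 0.0237
grip_force: 30.0
```

```bash
python3 step.py "34 34 35 36 40 43 46" "0.505 0 16.3 6" 8
```

```text
t 19.87 meas [(19.72, np.float64(0.1618), 1820, np.float64(45.9)), (19.77, np.float64(0.154), 1811, np.float64(46.5)), (19.82, np.float64(0.1466), 1807, np.float64(46.5))]
th,w,G,ds [ 0.1359 -0.1483  0.0625 -0.0028] sd [0.0042 0.0129 0.0011 0.0002] cmd mm 46.0 ft [  1.    0.6 -12.8]
plan mm [52.2 51.6 51.1 50.3 48.2 46.  44.3 44.3]
norm [ 0.031  0.028  0.025  0.022  0.011  0.    -0.008 -0.009]
th pred [0.124 0.113 0.105 0.097 0.091 0.085 0.08  0.074] ref [0.153 0.141 0.13  0.119 0.108 0.098 0.088 0.079] end [-0.     0.001]
```

Call:
move_arm:
  motion: "-1 0 0.025 0 0;-1 0 0.025 0 0;-1 0 0.0225 0 0;-1 0 0.02 0 0;-1 0 0.01 0 0;-1 0 0.005 0 0"

```text
time: 20.37
position: [0.4568, 0.002, 0.0605]
tool_rot: [-0.04, 0.999, 0.0, -0.0]
ft_force: [0.6, 2.0, -11.9]
grip_width: 0.0236
grip_force: 30.0
```

```bash
python3 step.py "51 51 50.5 50 48 47" "0.505 0 16.3 6" 8
```

```text
t 20.52 meas [(20.37, np.float64(0.0893), 1745, np.float64(46.9)), (20.42, np.float64(0.0863), 1750, np.float64(46.7)), (20.47, np.float64(0.084), 1742, np.float64(46.7))]
th,w,G,ds [ 0.0784 -0.0553  0.0623 -0.0027] sd [0.0041 0.0129 0.0009 0.0002] cmd mm 47.0 ft [  0.7   1.5 -12.6]
plan mm [42.6 42.6 42.7 42.9 44.9 47.  48.9 49.9]
norm [-0.022 -0.022 -0.022 -0.021 -0.01   0.     0.009  0.014]
th pred [0.074 0.069 0.063 0.057 0.05  0.043 0.035 0.028] ref [0.072 0.063 0.055 0.048 0.041 0.035 0.029 0.024] end [ 0. -0.]
```

Call:
move_arm:
  motion: "-1 0 -0.02 0 0;-1 0 -0.02 0 0;-1 0 -0.02 0 0;-1 0 -0.02 0 0;-1 0 -0.01 0 0;-1 0 0 0 0"

```text
time: 21.02
position: [0.4569, 0.0014, 0.0606]
tool_rot: [-0.041, 0.999, -0.0, 0.0]
ft_force: [0.3, -2.4, -12.4]
grip_width: 0.0237
grip_force: 30.0
```

```bash
python3 step.py "43 43 43 43 45 47" "0.505 0 16.3 6" 8
```

```text
t 21.17 meas [(21.02, np.float64(0.0462), 1723, np.float64(46.4)), (21.07, np.float64(0.0407), 1695, np.float64(46.8)), (21.12, np.float64(0.0341), 1677, np.float64(46.8))]
th,w,G,ds [ 0.0297 -0.0857  0.0623 -0.0027] sd [0.0041 0.0127 0.0008 0.0002] cmd mm 47.0 ft [ -0.3  -2.8 -13.1]
plan mm [50.8 51.7 52.7 53.5 52.5 51.6 50.7 49.8]
norm [0.019 0.024 0.029 0.032 0.028 0.023 0.018 0.014]
th pred [ 0.023  0.016  0.011  0.006  0.003  0.001 -0.    -0.001] ref [0.02  0.016 0.013 0.01  0.007 0.005 0.003 0.002] end [-0.  0.]
```

Call:
move_arm:
  motion: "-1 0 0.02 0 0;-1 0 0.03 0 0;-1 0 0.03 0 0;-1 0 0.025 0 0;-1 0 0.015 0 0;-1 0 0.005 0 0"

```text
time: 21.67
position: [0.4567, 0.0033, 0.0605]
tool_rot: [-0.041, 0.999, 0.0, -0.0]
ft_force: [1.4, 2.2, -12.0]
grip_width: 0.0236
grip_force: 30.0
```

```bash
python3 step.py "51 53 53 52 50 48" "0.505 0 16.3 6" 8
```

```text
t 21.82 meas [(21.67, np.float64(0.0032), 1670, np.float64(48.3)), (21.72, np.float64(0.0037), 1665, np.float64(47.8)), (21.77, np.float64(0.0031), 1667, np.float64(47.8))]
th,w,G,ds [ 0.0023  0.0035  0.0626 -0.0028] sd [0.0023 0.0125 0.0008 0.0002] cmd mm 48.0 ft [  1.5   2.1 -12.3]
plan mm [47.2 47.2 47.3 47.4 47.7 48.  48.3 48.4]
norm [-0.004 -0.004 -0.004 -0.003 -0.001  0.     0.002  0.002]
th pred [0.003 0.003 0.003 0.002 0.002 0.002 0.001 0.001] ref [0.001 0.001 0.    0.    0.    0.    0.    0.   ] end [0. 0.]
```

The leaf is shut, with a soft landing. Now I take the slide home. The grip probably nudged the handle about 2 mm towards -y on closing, so I aim at +2 mm and will compare with the earlier pictures after release.

Call:
move_arm:
  motion: "-1 0 -0.02 0 0;-1 0 -0.04 0 0;-1 0 -0.065 0 0;-1 0 -0.09 0 0;-1 0 -0.115 0 0;-1 0 -0.14 0 0;-1 0 -0.165 0 0;-1 0 -0.19 0 0;-1 0 -0.21 0 0;-1 0 -0.225 0 0;-1 0 -0.23 0 0;-1 0 -0.23 0 0"

```text
time: 22.82
position: [0.4604, -0.0435, 0.0606]
tool_rot: [-0.041, 0.999, -0.0, -0.0]
ft_force: [0.5, -0.1, -12.1]
grip_width: 0.0237
grip_force: 30.0
```

```bash
python3 - <<'E'
from h import *
print(by(),robot.get_obs()['ft_force'])
im,d,m=shot('top','t9'); print(angle(d,m))
E
```

```text
(22.8167, np.float64(0.0005068678648951256), np.float64(-0.17843091503476272)) [  0.46674983  -0.14108916 -12.06399478]
(np.float64(0.003338795445975574), np.float64(0.023707216311394035), 1658, 1829)
```

Call:
move_arm:
  motion: "1 0 0 0 0;1 0 0 0 0;1 0 0 0 0;1 0 0 0 0;1 0 0 0 0;1 0 0 0 0;1 0 0 0 0;1 0 0 0 0;1 0 0 0 0;1 0 0 0 0"

```text
time: 23.7
position: [0.4605, -0.043, 0.0605]
tool_rot: [-0.041, 0.999, -0.0, -0.0]
ft_force: [0.1, -0.3, -0.1]
grip_width: 0.0817
grip_force: 0.0
```

Call:
move_arm:
  motion: "1 0 0 -0.2 0;1 0 0 -0.4 0;1 0 0 -0.6 0;1 0 0 -0.85 0;1 0 0.08 -0.85 0;1 0 0.08 -0.85 0;1 0 0.08 -0.85 0"

```text
time: 24.28
position: [0.4587, -0.0267, 0.2307]
tool_rot: [-0.041, 0.999, -0.0, 0.0]
ft_force: [0.6, 0.1, -0.3]
grip_width: 0.0871
grip_force: 0.0
```

```bash
cat > cmp.py <<'E'
from h import *
import sys
o=robot.get_obs();print(o['time'],o['position'],o['tool_rot'],o['grip_width'])
shot('wrist',sys.argv[1])
for nm in ('w2',sys.argv[1]):
    g=np.load(f'pics/{nm}.npz'); P=cloud(g,g['d']); b=P[...,:2]-O; X,Y=b@n,b@e
    k=(abs(P[...,2]-.085)<.012)&(abs(X+.178)<.03)&(abs(Y)<.04); wh=(g['im'].min(2)>150)&(P[...,2]<.04)&(abs(X+.18)<.04)&(abs(Y)<.2)
    v,u=np.nonzero(k); print(nm,k.sum(),'y edges',np.percentile(Y[k],[1,50,99]),'x',np.percentile(X[k],[1,99]),'px',u.min(),u.max(),v.min(),v.max(),'rail',wh.sum(),Y[wh].min(),Y[wh].max())
a,b=[cv2.imread(f'pics/{q}.png') for q in ('w2',sys.argv[1])]
cv2.imwrite('pics/cmp.png',np.hstack([cv2.resize(i,(400,300)) for i in (a,b)]))
E
python3 cmp.py w3
```

```text
24.2833 [ 0.45867395 -0.02667777  0.23068399] [-4.12607940e-02  9.99148365e-01 -2.31127338e-04  1.93706757e-04] 0.08708219701412433
w2 1119 y edges [-0.0095729   0.00229323  0.01385363] x [-0.1926359  -0.16100046] px 245 273 181 220 rail 7680 -0.11381300842973273 0.19933951825078752
w3 1094 y edges [-0.01094385  0.00053346  0.01191293] x [-0.19258853 -0.16070657] px 242 270 179 218 rail 7688 -0.11386668088700337 0.19982428983673037
```

View pics/cmp.png

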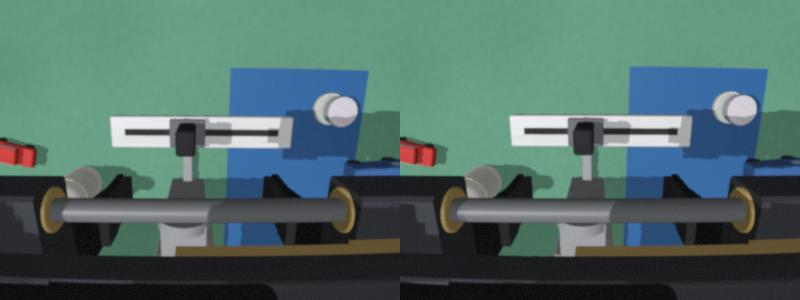

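Side by side, the slide is back near home, but about 1.7 mm short towards -y. I'll check this against the rail itself in the images.

```bash
cat > pc.py <<'E'
from h import *
import sys
a,b=[cv2.cvtColor(np.load(f'pics/{q}.npz')['im'],cv2.COLOR_RGB2GRAY).astype(np.float32) for q in ('w2',sys.argv[1])]
def m(u0,u1,v0,v1):
    T=a[v0:v1,u0:u1]; S=b[v0-10:v1+10,u0-10:u1+10]; r=cv2.matchTemplate(S,T,cv2.TM_CCOEFF_NORMED); _,c,_,(x,y)=cv2.minMaxLoc(r)
    x=min(max(x,1),19); p,q,s=r[y,x-1],r[y,x],r[y,x+1]; return round(x-10+.5*(p-s)/(p-2*q+s),2),y-10,round(float(c),3)
print('rail left',m(148,180,155,215),'rail right',m(370,415,160,212),'handle',m(232,290,162,222))
print('px/m at z .08: ',28/.0236)
E
python3 pc.py w3
```

```text
rail left (np.float32(-0.84), -1, 0.994) rail right (np.float32(-0.72), -2, 0.989) handle (np.float32(-2.63), -2, 0.991)
px/m at z .08:  1186.4406779661017
```

Call:
move_arm:
  motion: "1 0 -0.0725 0 0;1 0 -0.0725 0.2 0;1 0 -0.0725 0.4 0;1 0 -0.0725 0.6 0;1 0 -0.0725 0.75 0;1 0 -0.0725 0.85 0;1 0 -0.0725 0.85 0;1 0 -0.0725 0.85 0"

```text
time: 25.0
position: [0.4582, -0.0412, 0.0584]
tool_rot: [-0.04, 0.999, 0.001, -0.003]
ft_force: [-0.3, -0.4, 1.2]
grip_width: 0.0872
grip_force: 0.0
```

Call:
move_arm:
  motion: "-1 0 0 0 0;-1 0 0 0 0;-1 0 0 0 0;-1 0 0 0 0;-1 0 0 0 0;-1 0 0 0 0;-1 0 0 0 0;-1 0 0 0 0;-1 0 0 0 0;-1 0 0 0 0;-1 0 0 0 0;-1 0 0 0 0"
  newtons: 20

```text
time: 26.0
position: [0.4603, -0.0417, 0.0606]
tool_rot: [-0.04, 0.999, -0.0, -0.0]
ft_force: [0.1, -2.0, 0.3]
grip_width: 0.0236
grip_force: 20.0
```

Call:
move_arm:
  motion: "-1 0 0 0 0;-1 0 0 0 0;-1 0 0 0 0;-1 0 0 0 0"

```text
time: 26.33
position: [0.4603, -0.0416, 0.0605]
tool_rot: [-0.041, 0.999, -0.0, 0.0]
ft_force: [-0.9, -2.8, 0.7]
grip_width: 0.0239
grip_force: 20.0
```

Call:
move_arm:
  motion: "1 0 0 0 0;1 0 0 0 0;1 0 0 0 0;1 0 0 0 0;1 0 0 0 0;1 0 0 0 0;1 0 0 0 0;1 0 0 0 0;1 0 0 0 0;1 0 0 0 0"

```text
time: 27.17
position: [0.4603, -0.0414, 0.0606]
tool_rot: [-0.041, 0.999, 0.0, 0.0]
ft_force: [0.2, -0.7, 0.5]
grip_width: 0.0816
grip_force: 0.0
```

Call:
move_arm:
  motion: "1 0 0 -0.2 0;1 0 0 -0.4 0;1 0 0 -0.6 0;1 0 0 -0.85 0;1 0 0.0725 -0.85 0;1 0 0.0725 -0.85 0;1 0 0.0725 -0.85 0;1 0 0.0725 -0.85 0"

```text
time: 27.83
position: [0.458, -0.0269, 0.2293]
tool_rot: [-0.041, 0.999, 0.0, -0.001]
ft_force: [-0.3, 0.7, -0.4]
grip_width: 0.0871
grip_force: 0.0
```

```bash
python3 cmp.py w4; python3 pc.py w4; python3 -c "
from h import *
im,d,m=shot('top','tz'); print(angle(d,m))"
```

```text
27.8333 [ 0.45798593 -0.02686758  0.22927578] [-4.07318850e-02  9.99169030e-01  3.58817520e-04 -1.42593536e-03] 0.08706253860451066
w2 1119 y edges [-0.0095729   0.00229323  0.01385363] x [-0.1926359  -0.16100046] px 245 273 181 220 rail 7680 -0.11381300842973273 0.19933951825078752
w4 1084 y edges [-0.00918695  0.00224489  0.0136388 ] x [-0.19259965 -0.16215467] px 244 272 180 219 rail 7732 -0.11378111403787146 0.19956757662139257
rail left (np.float32(-1.32), 1, 0.993) rail right (np.float32(-0.79), 0, 0.996) handle (np.float32(-0.9), 0, 0.997)
px/m at z .08:  1186.4406779661017
(np.float64(0.0020656197772032873), np.float64(0.02395136670781213), 1661, 1828)
```

Handle is back on its original position to within a few tenths of a millimetre, the leaf is shut, and the gripper is clear.

```bash
python3 -c "
from rig import robot
print(robot.hand_in())"
```

```text
the job is handed in; nothing more can be done
None
```

I held the pointer within the marker tab for about 7 s, lowered the leaf gently until it was shut, put the slide back within about 0.5 mm of its home line, and handed the job in at about 28 s with the gripper clear; the result of the judging was not shown.

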